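# Lower the telescoping tealight stand by one hole

### The arm

A 6-joint arm with a two-finger parallel gripper is mounted at the origin on the work surface; the furniture and walls round the work are solid. World frame = base frame: x ahead of the robot, y to its left, z up, the work surface at z = 0. Lengths are in m, angles in degrees, forces in N, time in s.
With the tool pointing down it reaches from about 0.25 to 0.725 m from the base axis. Payload 9.7 kg.
Tool frame: the origin (TCP) lies between the finger pads; the fingertips stand 19 mm ahead of it and the grasp point (between the pads) is the TCP; z points along the fingers, y is the line along which they close (so a half turn about z gives the same grasp; the last joint's range is limited). The gripper opens to 85 mm and grips with 20 to 120 N. Pads are 22 mm wide; open, the fingers measure 114 mm over their backs; the gripper's body (76 mm by 85 mm) begins 54 mm behind the grasp point. The pads swing forward as they close: fully open they stand 13 mm farther back than shut.
Start: joints at [-75.688, 4.979, 10.078, 95.1, 0, 90], TCP at [0.136, -0.533, 0.25] pointing down, gripper open.
Joint ranges: [-179.16, 179.16], [-48.56, 103.87], [-65.8, 70.77], [-126.05, 130.52], [-82.76, 87.17], [-180, 180]. Speed limits (degrees/s): [127.2, 127.2, 147.25, 180, 180, 180].

### API

Orientations are given as [roll, pitch, yaw] about the fixed x, y, z axes, in that order (R = Rz(yaw) Ry(pitch) Rx(roll)).
In Python, from workcell import telemetry, camera, calibration, workorder gives the robot as it stands.
- The arm moves only by the tool play_rows, never from a script. Its argument "increments" is a list of rows, each a list of 3 entries, a list of its own where there are three numbers: the shift along the tool's x, y, z in mm, then the turn, a rotation vector about the tool's x, y, z in degrees, then the closure, from 0 (fully open) to 1 (shut). In form: [[[x, y, z], [ax, ay, az], jaw], ...]. A call has 1 to 20 rows; each row is the pose to reach, as a shift and turn from the pose commanded when the call began, along the tool's axes at that moment; what a row does not reach only later rows make up. A row lasts 1/10 s, in which the tool goes at most 50 mm and 8.59 degrees, less where a joint would pass 70% of its speed; a pose out of reach is approached as far as the arm can. A call with a gripper value outside its range is refused whole. The fingers move at their own pace and stop on an object; "grip_force" is the grip in N (left out, the last holds). Time passes only in rows, so rows that repeat a pose let the fingers close. It gives the time, the measured TCP pose, the force, the opening and the grip force at its end, in the units of the state.
- telemetry.get_obs(): the state, without advancing time (a new reading comes with each control period).
- camera(name): name is "scene" or "side" or "wrist"; returns (picture, depth): 420x560x3 uint8, red, green, blue; 420x560 float32, m along the optical axis (not along the pixel's ray), 0 where there is no reading.
- calibration(name): a dict with "vertical_fov" (degrees; the focal length in pixels is half the picture's height over the tangent of half this angle, whatever the lens; pixels are square), "cx", "cy" (the principal point, pixels), "k1" (the pictures are not rectified: a ray, as slopes to the right and down, at radius r is drawn at 1 + k1 r^2 times it, then the intrinsics apply), "rvec" (rotation vector, rad) and "tvec" (3), from world to camera coordinates, as OpenCV has them; the wrist camera has in their place "hand_eye" (4x4, takes a point from camera to tool coordinates, whose origin is the TCP and whose axes are the flange's). Camera axes: x right, y down, z forward; pixel columns grow to the right and rows downward; lengths in m; the calibration is good to about 2 mm. A picture is of the moment at which its call begins: read the wrist's pose just before it. calibration takes no time and is no camera call.
- workorder.job_done(): hands the job in; it is judged then, once.
The state is a dict: "time": time; "q": joint angles; "qd": joint speeds; "joint_efforts": joint torques, N m; "ee_pos": TCP position; "tcp_rot": TCP orientation; "wrist_force": force on the tool from outside, world axes, zero at the start; "torque": the same for the moment, N m; "opening": finger opening in m; "grasp_force": force on a finger pad.
Only numpy, scipy, OpenCV 4.12 (cv2) and the standard library are available. Lean on these libraries where they do the work, as an engineer would, in place of code of your own. Each camera call takes 0.05 s, during which the arm holds its last target. There are 200 camera calls.

### The job

The telescoping tealight stand on the table is one hole too high. Squeeze the sprung button at the side of its candle cup, start the tube down, then let the button go and push the tube gently down by its round tray until it locks by itself in the very next hole, with the button sprung fully out again. Squeeze and push gently, do not run past that hole, keep the candle in its cup, leave the mug, the can and everything else where they are, and let go of the stand at the end.

Things in the scene. Friction and masses are not known exactly. Their poses are not given: they have to be found in the camera images.
- stand: Fixed stand: round dark foot (116 mm across) with an upright 24 mm square aluminium tube, 150 mm high, with a black plastic bush (32 mm square) round its mouth. Origin at the centre of the foot's underside, on the tube's axis, z up. Its +y axis points to the side with the holes and the button.
- stand_tube (a joint): Moving steel inner tube with tray and cup; m, 0 at the start (locked), grows as it goes down (78 mm at most). Unlocked it stays where it is left: about 2 N pushes it down, 8 N lifts it (1 N more while the nub rubs between holes). Its 6 mm nub locks it hard both ways in a 8 mm high hole (1 mm play each way).
- stand_button (a joint): Sprung black button in the cup's side, joined to the nub; m, 0 = fully out, 0.0062 = fully in, towards the tube's axis. About 4 N starts it, 7.5 N presses it fully. The nub is clear of its hole from about 0.0042. Let go between holes it comes out only to 0.0035 to 0.004; it springs out to 0 when the nub enters a hole.
- first_hole (a point): The hole the nub starts in, in the fixed tube's +y side, 115 mm above the table. The next hole lies 28 to 48 mm below it: the plate with the lower holes is clamped at an unknown height, different each time, so find it by feel. The hole after that is 30 mm lower still and must not be reached.
- cup_rim (a point): Centre of the top rim of the candle cup: a dark round cup, 44 mm in diameter, its side rising 30 mm above the tray, with a 10 mm deep recess for the candle. Moves with the tube.
- tray_top (a point): Round tray, a flat dark disc 84 mm across, 6 mm thick, at the foot of the cup, fixed to the moving tube; this point is the centre of its upper face, 30 mm below cup_rim, 238 mm above the table at the start. It stands out 20 mm round the cup, so fingertips on both sides of the cup can push it down, even with the button let go; keep that push under 25 N.
- button_face (a point): Middle of the button's outer face, 15 mm in diameter, 11 mm above the tray's upper face; faces along the stand's +y, 29 mm from the axis when out (7 mm proud of the cup). A gripper closing along the stand's y across cup and button (51 mm) presses it; fully in, the two measure 45 mm.
- candle: Loose grey tealight candle, 38 mm diameter, 15 mm high, 20 g, standing in the recess of the cup and 5 mm proud of its rim. Origin at the centre of its underside, 10 mm below cup_rim.
- mug: Two-tone mug, 82 mm wide, 97 mm high; bystander. Origin at the centre of its underside.
- can: Drinks can, 66 mm diameter, 115 mm high; bystander. Origin at the centre of its underside.

How it is judged (in metres and radians):
On the way, in this order (a step that is already met when the one before it is completed fails the run):
1. the button is pressed in while the tube is still at its first hole (value of joint stand_button above 0.0043 m and value of joint stand_tube below 0.006 m), for 0.1 s.
2. the tube is between the holes, the button let go, with the nub rubbing inside the tube (value of joint stand_tube between 0.005 and 0.0465 m and value of joint stand_button between 0.0025 and 0.0052 m), for 0.1 s.
3. the tube has locked in the next hole: button sprung out (value of joint stand_tube between 0.025 and 0.051 m and value of joint stand_button below 0.0012 m), for 0.2 s.
At the end, for the whole second after the job is handed in: The tube is locked in the next hole, one hole lower (25 to 51 mm down), with the button out to within 1.2 mm, at rest; the candle stands upright in its cup (all of step 3 and velocity of joint stand_tube below 0.005 m/s and distance between candle and cup_rim below 0.014 m and angle between candle's own z axis and vertical below 0.12 rad and linear speed of candle below 0.02 m/s); the robot touches nothing.
It fails at once if the tube is run past the next hole (more than 54 mm down) (value of joint stand_tube above 0.054 m).
It fails at once if the fingers push on the tray with more than 25 N (contact force between the fingers and stand_tube_c0 above 25 N).
It fails at once if the fingers squeeze the button with more than 40 N (contact force between the fingers and stand_button above 40 N).
It fails at once if the candle leaves its cup or tips (distance between candle and cup_rim above 0.02 m or angle between candle's own z axis and vertical above 0.3 rad).
It fails at once if the mug or the can is moved by more than 20 mm (distance of any of mug, can from where it was at the start of the episode above 0.02 m).
It also fails if it takes over 40 s, if anything falls off the work surface, if the arm or the gripper's body presses on something with over 40 N, if the wrist force passes 120 N, or if a joint passes its speed limit or range.

## Working session

There is one attempt and no reset: what is moved stays moved. The work goes in short steps, Python scripts to look and compute and a tool call to move; the robot and the scene stay as the last step left them, time stands still between calls to the robot, and variables do not carry over. Pictures are saved under pics/ and viewed, at most 10 in all, crops included, and the job is handed in when it is done.

Besides the shell and the picture viewer there is one more tool, called after "Call:" as name(argument=value, ...), one argument or row to a line, values as JSON. play_rows: Moves the arm, as the interface text tells. Its arguments: {"type":"object","properties":{"increments":{"type":"array"},"grip_force":{"type":"number"}},"required":["increments"]}

```bash
mkdir -p pics
cat > h.py <<'E'
import numpy as np, cv2
from workcell import telemetry, camera, calibration, workorder
from scipy.spatial.transform import Rotation as R
def K(c):
    f=210/np.tan(np.radians(c["vertical_fov"])/2); return np.array([[f,0,c["cx"]],[0,f,c["cy"]],[0,0,1.]])
def pose(name,obs=None):
    c=calibration(name)
    if "hand_eye" in c:
        T=np.eye(4);T[:3,:3]=R.from_euler('xyz',obs["tcp_rot"],degrees=True).as_matrix();T[:3,3]=obs["ee_pos"]
        M=T@np.array(c["hand_eye"]);return c,M[:3,:3],M[:3,3]
    r=R.from_rotvec(np.ravel(c["rvec"])).as_matrix();return c,r.T,-r.T@np.ravel(c["tvec"])
def rays(name,uv,obs=None):
    c,Rm,o=pose(name,obs);k=K(c);uv=np.atleast_2d(uv).astype(float)
    d=(uv-k[:2,2])/k[0,0];s=d.copy()
    for _ in range(20): s=d/(1+c["k1"]*(s**2).sum(1,keepdims=True))
    return o,np.c_[s,np.ones(len(s))]@Rm.T
def cloud(name,depth,obs=None):
    v,u=np.mgrid[:420,:560];o,d=rays(name,np.c_[u.ravel(),v.ravel()],obs)
    return (o+d*depth.reshape(-1,1)).reshape(420,560,3)
E
python3 - <<'E'
from h import *
o=telemetry.get_obs();print(o)
for n in("scene","side","wrist"):
    p,d=camera(n);np.savez(f"{n}0.npz",p=p,d=d);cv2.imwrite(f"pics/{n}0.png",p[:,:,::-1]);print(n,calibration(n))
a=cv2.imread("pics/scene0.png");b=cv2.imread("pics/side0.png")
cv2.imwrite("pics/both.png",cv2.resize(np.vstack([a,b]),(400,600)))
E
```

```text
{'time': 0.0, 'q': array([-7.56889991e+01,  5.01236540e+00,  1.00313990e+01,  9.50987646e+01,
        1.83719442e-03,  8.99997042e+01]), 'qd': array([-0.06343268, -0.01633942,  0.0641955 ,  0.08683778, -0.03700745,
        0.063618  ]), 'joint_efforts': array([-3.35639408e-03, -5.20378554e+01,  4.64811409e+01,  1.57385337e-02,
       -2.25180415e-04,  4.07369976e-05]), 'ee_pos': array([ 0.13590714, -0.53272307,  0.24954355]), 'tcp_rot': array([-1.79920269e+02, -1.83760430e-03,  1.43112942e+01]), 'wrist_force': array([0.45156046, 0.06615798, 1.27144221]), 'torque': array([-0.03403763, -0.02555711, -0.01550856]), 'grasp_force': 0.0, 'opening': 0.08560539577601135}
scene {'vertical_fov': 43.15507118824596, 'cx': 275.03231858075026, 'cy': 219.46360685850536, 'k1': 0.04606125247129905, 'rvec': array([ 0.58090131, -2.74604083,  1.00188416]), 'tvec': array([0.36064186, 0.30629956, 1.28026346])}
side {'vertical_fov': 47.89968019139332, 'cx': 272.15159081602985, 'cy': 209.4813847498624, 'k1': -0.07880443017664303, 'rvec': array([ 0.56748074, -2.5650473 ,  1.29066036]), 'tvec': array([0.38346197, 0.30411528, 1.02756919])}
wrist {'vertical_fov': 60.43721438639102, 'cx': 279.51799006541165, 'cy': 210.23005090217896, 'k1': -0.006074002072279955, 'hand_eye': array([[-9.68926257e-04, -9.54741335e-01, -2.97435782e-01,
         7.69009171e-02],
       [ 9.99998879e-01, -1.26452529e-03,  8.01414635e-04,
        -2.66403758e-04],
       [-1.14125875e-03, -2.97434673e-01,  9.54741490e-01,
        -1.22760410e-01],
       [ 0.00000000e+00,  0.00000000e+00,  0.00000000e+00,
         1.00000000e+00]])}
```

View pics/scene0.png

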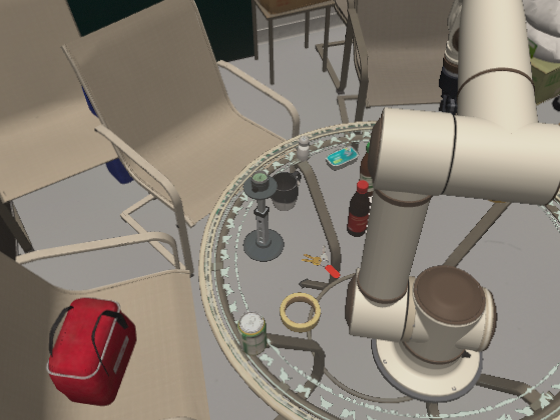

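View pics/side0.png

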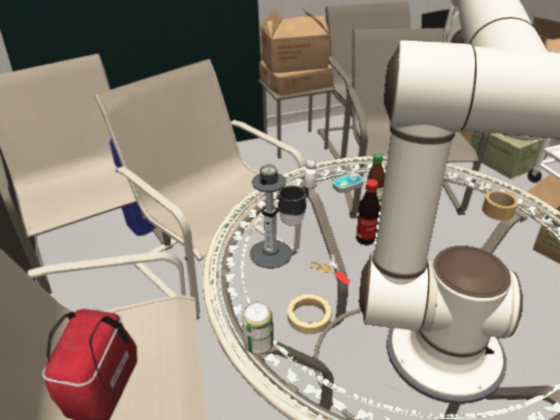

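The scene view shows the stand foot at about (264,244), tray at (261,188) and candle at (261,178). The mug is just behind it at (286,188) and the can at (252,335). In the side view the tray is at (269,180), the foot at (270,253).

Run:
```python
from h import *
ims=[]
for n,(u,v) in (("scene",(262,210)),("side",(270,215))):
    z=np.load(n+"0.npz");P=cloud(n,z["d"]);p=z["p"]
    for nm,m in (("tray",(abs(P[...,2]-.238)<.004)),("candle",abs(P[...,2]-.273)<.004),("foot",(P[...,2]<.02)&(P[...,2]>.006))):
        w=np.zeros_like(m);w[v-60:v+70,u-30:u+25]=1;m=m&w&(z["d"]>0)
        q=P[m]; 
        if len(q): print(n,nm,len(q),q.mean(0),q.min(0),q.max(0),'mid',(q.min(0)+q.max(0))/2)
    m=(P[...,2]>.03)&(P[...,2]<.3)&(z["d"]>0)&(abs(P[...,0])<.8)&(abs(P[...,1])<.8)&(np.hypot(P[...,0],P[...,1])>.25)
    nl,lab,st,ce=cv2.connectedComponentsWithStats(m.astype(np.uint8))
    for i in range(1,nl):
        if st[i,4]>60: q=P[lab==i]; print(n,ce[i].round(),st[i,4],q.min(0).round(3),q.max(0).round(3))
    ims.append(cv2.resize(p[v-55:v+65,u-40:u+40,::-1],(400,600),interpolation=cv2.INTER_CUBIC))
cv2.imwrite("pics/crop.png",np.hstack(ims))
```

```text
scene tray 387 [ 0.48090578 -0.11436475  0.23818205] [ 0.44427981 -0.16478382  0.23407563] [ 0.5286664  -0.08138378  0.2419743 ] mid [ 0.48647311 -0.1230838   0.23802496]
scene candle 64 [ 0.48580975 -0.12297679  0.27168659] [ 0.46618956 -0.14481274  0.26900761] [ 0.50660154 -0.10044114  0.27629629] mid [ 0.48639555 -0.12262694  0.27265195]
scene foot 859 [ 0.49026783 -0.13046657  0.01127785] [ 0.42797286 -0.48115868  0.00600064] [0.67438331 0.00239926 0.01974147] mid [ 0.55117809 -0.23937971  0.01287106]
scene [304. 146.] 214 [ 0.497 -0.506  0.03 ] [ 0.54  -0.469  0.091]
scene [361. 200.] 1287 [ 0.235 -0.419  0.03 ] [ 0.312 -0.222  0.226]
scene [271. 195.] 2028 [ 0.444 -0.358  0.03 ] [ 0.533 -0.081  0.277]
scene [252. 331.] 1034 [0.345 0.133 0.03 ] [0.415 0.197 0.12 ]
side tray 324 [ 0.48100652 -0.11160073  0.23644236] [ 0.44514087 -0.16282819  0.23403807] [ 0.52842722 -0.07823213  0.24191927] mid [ 0.48678404 -0.12053016  0.23797867]
side candle 36 [ 0.48737926 -0.12197513  0.27085384] [ 0.46818632 -0.14185719  0.26902478] [ 0.50591018 -0.10079003  0.27379895] mid [ 0.48704825 -0.12132361  0.27141187]
side foot 668 [ 0.48314359 -0.12073381  0.01008548] [ 0.43251134 -0.26636938  0.00602497] [ 0.54285221 -0.06454473  0.01996187] mid [ 0.48768177 -0.16545706  0.01299342]
side [371. 203.] 1629 [ 0.237 -0.633  0.03 ] [ 0.312 -0.218  0.222]
side [311. 170.] 206 [ 0.495 -0.501  0.03 ] [ 0.539 -0.465  0.088]
side [279. 200.] 2212 [ 0.445 -0.355  0.03 ] [ 0.534 -0.078  0.274]
side [501. 201.] 415 [-0.111 -0.634  0.03 ] [-0.017 -0.533  0.05 ]
side [258. 325.] 1284 [0.346 0.136 0.03 ] [0.411 0.199 0.116]
```

View pics/crop.png

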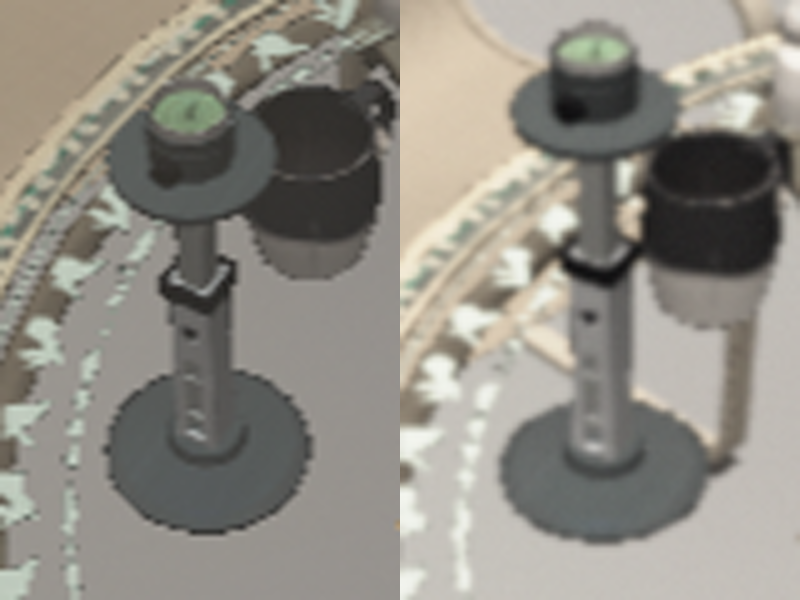

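The crops show the black button at lower left of the cup (scene px ≈(255,190), side px ≈(264,181.6)), and the locked nub in the hole on the same face (scene ≈(260,221)).

Run:
```python
from h import *
A=np.array([.4866,-.1222])
for n,uv,z in (("scene",(255.3,190.3),.249),("side",(264,181.8),.249),("scene",(260,221.5),.115),("side",(268,223.5),.115)):
    o,d=rays(n,uv);p=o+d[0]*(z-o[2])/d[0,2];v=p[:2]-A;print(n,p.round(4),np.hypot(*v).round(4),np.degrees(np.arctan2(v[1],v[0])).round(1))
for n,u,v in(("scene",262,230),("side",270,230)):
    z=np.load(n+"0.npz");P=cloud(n,z["d"])[v-30:v+40,u-20:u+20];q=P[(P[...,2]>.03)&(P[...,2]<.13)&(np.hypot(*(P[...,:2]-A).transpose(2,0,1))<.022)]
    print(n,len(q));
    best=[]
    for a in range(0,180):
        e=np.array([np.cos(np.radians(a)),np.sin(np.radians(a))]);s=(q[:,:2]-A)@e;best.append((np.sum(abs(s-.012)<.0015),a))
    best=[( (abs((q[:,:2]-A)@np.array([np.cos(np.radians(a)),np.sin(np.radians(a))])-.012)<.0015).sum(),a) for a in range(-180,180,2)]
    print(sorted(best)[-8:])
```

```text
scene [ 0.487  -0.0974  0.249 ] 0.0248 89.1
side [ 0.4867 -0.0952  0.249 ] 0.027 89.8
scene [ 0.4875 -0.1128  0.115 ] 0.0095 84.5
side [ 0.4855 -0.1074  0.115 ] 0.0148 94.4
scene 276
[(np.int64(75), -176), (np.int64(78), -178), (np.int64(80), 174), (np.int64(81), -180), (np.int64(81), 170), (np.int64(82), 176), (np.int64(84), 178), (np.int64(86), 172)]
side 367
[(np.int64(127), 92), (np.int64(134), 78), (np.int64(138), 88), (np.int64(138), 90), (np.int64(146), 86), (np.int64(147), 80), (np.int64(153), 82), (np.int64(154), 84)]
```

Call:
play_rows(
  increments=[
    [[0, 0, -50], [0, 0, 0], 0],
    [[0, 0, -100], [0, 0, 0], 0],
    [[0, 0, -150], [0, 0, 0], 0],
    [[452, -352, -150], [0, 0, 16.3], 0],
    [[452, -352, -150], [0, 0, 16.3], 0],
    [[452, -352, -150], [0, 0, 16.3], 0],
    [[452, -352, -150], [0, 0, 16.3], 0],
    [[452, -352, -150], [0, 0, 16.3], 0],
    [[452, -352, -150], [0, 0, 16.3], 0],
    [[452, -352, -150], [0, 0, 16.3], 0],
    [[452, -352, -150], [0, 0, 16.3], 0],
    [[452, -352, -150], [0, 0, 16.3], 0],
    [[452, -352, -150], [0, 0, 16.3], 0],
    [[452, -352, -150], [0, 0, 16.3], 0],
    [[452, -352, -150], [0, 0, 16.3], 0],
    [[452, -352, -150], [0, 0, 16.3], 0],
    [[452, -352, -150], [0, 0, 16.3], 0],
  ],
)

```text
time: 1.85
ee_pos: [0.487, -0.0798, 0.3999]
tcp_rot: [180.0, 0.1, -1.9]
wrist_force: [0.5, 0.2, 0.7]
opening: 0.0853
grasp_force: 0.0
```

Run:
```python
from h import *
o=telemetry.get_obs();p,d=camera("wrist");np.savez("w1.npz",p=p,d=d,**{k:o[k] for k in("ee_pos","tcp_rot")})
print(o["time"],o["ee_pos"],o["tcp_rot"],o["wrist_force"])
P=cloud("wrist",d,o)
for nm,a,b in(("tray",.234,.242),("rim",.264,.270),("candle",.270,.277)):
    m=(P[...,2]>a)&(P[...,2]<b)&(d>0)&(np.hypot(P[...,0]-.487,P[...,1]+.122)<.06);q=P[m]
    if m.sum()>5:
        c,r=cv2.minEnclosingCircle(q[:,:2].astype(np.float32)); print(nm,m.sum(),q[:,2].mean(),c,r)
cv2.imwrite("pics/w1.png",p[:,:,::-1])
```

```text
1.85 [ 0.48698011 -0.07983696  0.39988979] [ 1.79994471e+02  6.20429151e-02 -1.90495576e+00] [0.53134019 0.18211162 0.74714731]
tray 4811 0.237324223775681 (0.4899078905582428, -0.12437494844198227) 0.04204374924302101
rim 1848 0.2658782162041856 (0.48997581005096436, -0.12413790076971054) 0.02212498150765896
candle 252 0.27205772401180645 (0.4896445870399475, -0.12402521073818207) 0.019329091534018517
```

View pics/w1.png

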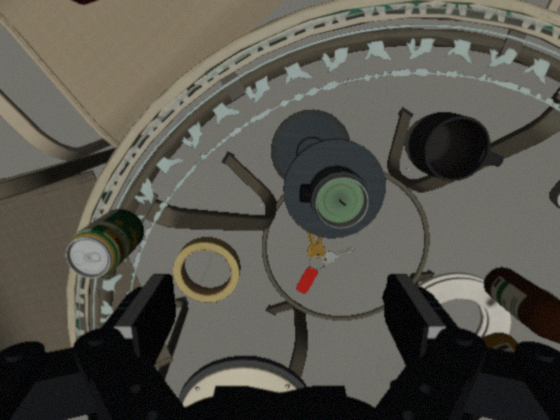

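The wrist view shows the tray round (334,187), the candle at (341,201), and the button as a black stub left of the cup at about (306,192). The mug is clear on the right.

Run:
```python
from h import *
z=np.load("w1.npz");o={k:z[k] for k in("ee_pos","tcp_rot")};p=z["p"]
P=cloud("wrist",z["d"],o);A=np.array([.4898,-.1242])
v=P[...,:2]-A;r=np.hypot(v[...,0],v[...,1])
m=(P[...,2]>.2505)&(P[...,2]<.262)&(r>.0235)&(r<.034)
q=v[m];print(m.sum(),q.mean(0),P[m][:,2].max(),np.degrees(np.arctan2(*q.mean(0)[::-1])),q.min(0),q.max(0))
g=cv2.cvtColor(p,cv2.COLOR_RGB2GRAY)
print(g[180:206,296:318])
```

```text
135 [0.0030154  0.02591981] 0.2574127619958161 83.36427671515165 [-0.00448592  0.02229789] [0.00898951 0.02879039]
[[ 56  55  57  55  57  57  53  53  54  54  56  56  53  51  52  35  23  18
   19  18  21  17]
 [ 54  55  55  57  56  55  55  56  52  54  55  54  53  50  43  30  20  16
   20  16  22  19]
 [ 56  52  56  56  55  54  53  52  54  51  54  52  52  53  37  22  16   9
   15  19  14  18]
 [ 55  55  55  54  54  45  43  42  43  42  42  44  45  41  29  18  14  13
   18  20  15  23]
 [ 55  56  57  50  42  31  26  25  21  19  25  20  20  26  13  10  14  20
   18  19  15  37]
 [ 56  53  52  52  34  17   4   8   7  15   9   7   7  10  12  12  17  16
   15  22  34  47]
 [ 50  53  58  48  27   9  10  13   7  14  11   4   8   9  10  11  16  13
   18  27  43  50]
 [ 51  54  49  41  27  16   7  12  12  10   5  13   8   5  17  18  16  17
   23  40  51  43]
 [ 49  56  51  40  22   4  12  15  13  15   8   8  11   5  14  15  13  22
   33  46  46  45]
 [ 53  53  49  41  15   3  16  14  13  15  13  13  16  10   9  14  15  26
   44  49  45  41]
 [ 56  56  50  38  19  11  16  15  15  18  13  11  11  
[... 733 characters left out ...]
4  16  11  16  15  31  46  46
   44  58  83  95]
 [ 54  50  52  35  18  11  14  17  14  15  13  15  12  14  23  39  43  45
   43  59  91 100]
 [ 52  56  46  37  18   9   4  11  12  14  10   8  12  13  27  41  46  44
   45  61  92 101]
 [ 52  56  50  43  29  22  22  15  17  17  13  12  12  16  22  39  51  43
   46  69  96 104]
 [ 54  53  51  52  45  36  34  34  34  29  27  34  31  30  30  37  45  46
   49  73  98 102]
 [ 55  55  52  54  53  51  47  50  47  50  47  51  50  46  33  34  45  48
   51  72  92  98]
 [ 51  51  56  52  53  53  55  56  56  52  55  55  55  53  39  41  48  47
   53  69  90  97]
 [ 52  52  51  54  55  50  54  51  50  57  52  53  53  53  45  37  46  52
   52  70  85  93]]
```

Call:
play_rows(
  increments=[
    [[3, 43, 0], [0, 0, 2.6], 0],
    [[3, 43, 0], [0, 0, 2.6], 0],
    [[3, 43, 40], [0, 0, 2.6], 0],
    [[3, 43, 80], [0, 0, 2.6], 0],
    [[3, 43, 110], [0, 0, 2.6], 0],
    [[3, 43, 125], [0, 0, 2.6], 0.1],
    [[3, 43, 135], [0, 0, 2.6], 0.2],
    [[3, 43, 139], [0, 0, 2.6], 0.25],
    [[3, 43, 139], [0, 0, 2.6], 0.25],
    [[3, 43, 139], [0, 0, 2.6], 0.25],
  ],
  grip_force=20,
)

```text
time: 2.9
ee_pos: [0.4886, -0.1234, 0.2623]
tcp_rot: [180.0, -0.1, -4.6]
wrist_force: [0.7, 0.7, 0.3]
opening: 0.0642
grasp_force: 0.0
```

Run:
```python
from h import *
o=telemetry.get_obs();p,d=camera("wrist");np.savez("w2.npz",p=p,d=d,**{k:o[k] for k in("ee_pos","tcp_rot")})
print(o["time"],o["ee_pos"],o["tcp_rot"],o["wrist_force"],o["opening"])
P=cloud("wrist",d,o)
for nm,a,b in(("tray",.234,.242),("rim",.264,.270),("candle",.270,.277)):
    m=(P[...,2]>a)&(P[...,2]<b)&(d>0)&(np.hypot(P[...,0]-.488,P[...,1]+.123)<.03);q=P[m]
    if m.sum()>5:
        c,r=cv2.minEnclosingCircle(q[:,:2].astype(np.float32)); print(nm,m.sum(),q[:,2].mean(),c,r)
cv2.imwrite("pics/w2.png",p[:,:,::-1])
p,d=camera("side");cv2.imwrite("pics/s2.png",cv2.resize(p[150:220,225:315,::-1],(720,560),interpolation=cv2.INTER_CUBIC))
```

```text
2.9 [ 0.48862517 -0.12340729  0.26232534] [ 1.79987450e+02 -8.08587856e-02 -4.60312448e+00] [0.69667282 0.66531687 0.30177367] 0.06417246208677427
tray 2965 0.23735348458760855 (0.4879765808582306, -0.12300153076648712) 0.030066994950175285
rim 6568 0.26600783897661684 (0.49062150716781616, -0.12422620505094528) 0.022106410935521126
candle 1307 0.2718380834746146 (0.4900999069213867, -0.123862624168396) 0.01979447901248932
```

View pics/w2.png

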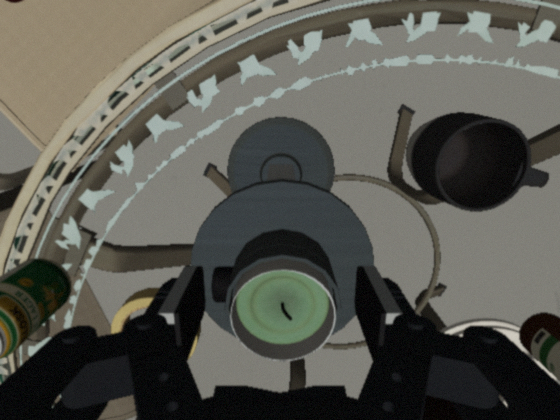

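View pics/s2.png

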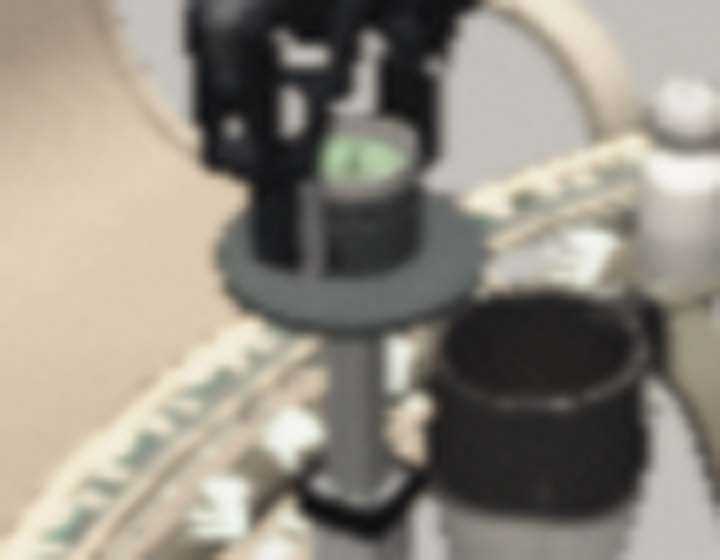

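The wrist view shows the cup rim centred at (283,313) between the pad inner edges (≈203 and ≈357), with the button at left (220,283) and the mug clear. In the side crop the near fingertip ends at about (290,275), just over the tray.

Run:
```python
from h import *
for uv in ((258,184.4),(261,184.4),(264,184.4)):
    o,d=rays("side",uv)
    for y in(-.091,-.084,-.077):
        print(uv,y,(o+d[0]*(y-o[1])/d[0,1]).round(4))
```

```text
(258, 184.4) -0.091 [ 0.5009 -0.091   0.2404]
(258, 184.4) -0.084 [ 0.4971 -0.084   0.2456]
(258, 184.4) -0.077 [ 0.4934 -0.077   0.2508]
(261, 184.4) -0.091 [ 0.4928 -0.091   0.2425]
(261, 184.4) -0.084 [ 0.4891 -0.084   0.2477]
(261, 184.4) -0.077 [ 0.4854 -0.077   0.2529]
(264, 184.4) -0.091 [ 0.4847 -0.091   0.2447]
(264, 184.4) -0.084 [ 0.4811 -0.084   0.2498]
(264, 184.4) -0.077 [ 0.4775 -0.077   0.255 ]
```

Call:
play_rows(
  increments=[
    [[0, 0, 0], [0, 0, 0], 0.34],
    [[0, 0, 0], [0, 0, 0], 0.38],
    [[0, 0, 0], [0, 0, 0], 0.41],
    [[0, 0, 0], [0, 0, 0], 0.44],
    [[0, 0, 0], [0, 0, 0], 0.46],
    [[0, 0, 0], [0, 0, 0], 0.48],
    [[0, 0, 0], [0, 0, 0], 0.5],
    [[0, 0, 0], [0, 0, 0], 0.5],
  ],
  grip_force=20,
)

```text
time: 3.8
ee_pos: [0.4885, -0.1243, 0.2613]
tcp_rot: [179.9, -0.0, -4.6]
wrist_force: [0.5, -6.6, 1.7]
opening: 0.0438
grasp_force: 20.2
```

Call:
play_rows(
  increments=[
    [[0, 1, 0], [0, 0, 0], 0.5],
    [[0, 1, 0], [0, 0, 0], 0.5],
    [[0, 1, 1], [0, 0, 0], 0.5],
    [[0, 1, 3], [0, 0, 0], 0.5],
    [[0, 1, 5], [0, 0, 0], 0.5],
    [[0, 1, 7], [0, 0, 0], 0.5],
    [[0, 1, 9], [0, 0, 0], 0.5],
    [[0, 1, 11], [0, 0, 0], 0.5],
    [[0, 1, 12], [0, 0, 0], 0.5],
    [[0, 1, 12], [0, 0, 0], 0.5],
  ],
)

```text
time: 4.8
ee_pos: [0.4885, -0.1244, 0.2489]
tcp_rot: [180.0, -0.0, -4.6]
wrist_force: [3.9, -4.2, -0.8]
opening: 0.0439
grasp_force: 20.6
```

```bash
cat > chk.py <<'E'
from h import *
import sys
o=telemetry.get_obs();p,d=camera("wrist")
P=cloud("wrist",d,o);r=np.hypot(P[...,0]-.4895,P[...,1]+.124)
f=lambda m:(np.median(P[m&(d>0)][:,2]).round(4),(m&(d>0)).sum())
g=p.astype(int);green=(g[...,1]>g[...,0]+15)
print(o["time"],o["ee_pos"],"F",o["wrist_force"].round(1),o["opening"],"tray",f((r>.03)&(r<.04)&(P[...,0]>.495)&(P[...,2]>.15)&(P[...,2]<.243)&(abs(P[...,1]+.124)<.02)),"candle",f(green&(r<.017)&(P[...,2]>.18)))
cv2.imwrite("pics/%s.png"%sys.argv[1],p[:,:,::-1])
E
python3 chk.py c1
```

```text
4.8 [ 0.48845832 -0.12437896  0.24894363] F [ 3.9 -4.2 -0.8] 0.04394561325968821 tray (np.float64(0.2226), np.int64(2212)) candle (np.float64(0.25), np.int64(4968))
```

Call:
play_rows(
  increments=[
    [[0, 0, 0], [0, 0, 0], 0.4],
    [[0, 0, 0], [0, 0, 0], 0.3],
    [[0, 0, 0], [0, 0, 0], 0.25],
    [[0, 0, 0], [0, 0, 0], 0.25],
    [[0, 0, 0], [0, 0, 0], 0.25],
  ],
)

```text
time: 5.35
ee_pos: [0.4883, -0.1241, 0.2493]
tcp_rot: [-180.0, 0.0, -4.6]
wrist_force: [-0.1, 0.2, 0.4]
opening: 0.0641
grasp_force: 0.0
```

```bash
python3 chk.py c2
```

```text
5.35 [ 0.48827899 -0.12410987  0.24928857] F [-0.1  0.2  0.4] 0.0640887945998599 tray (np.float64(0.2226), np.int64(2199)) candle (np.float64(0.25), np.int64(4957))
```

View pics/c2.png

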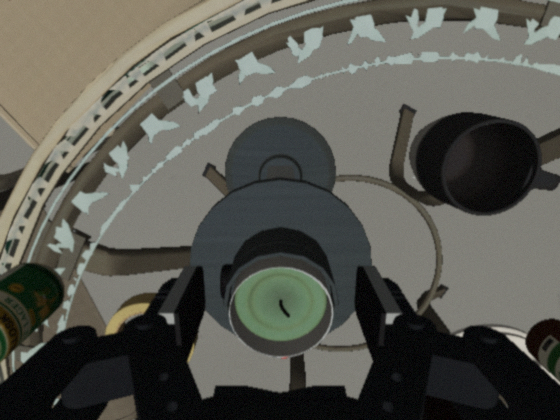

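The wrist view shows the cup still upright with the candle at (282,305), the button partly in at left (~228,275), and both pads clear of it. The tray is about 14 mm lower.

Call:
play_rows(
  increments=[
    [[0, 0, 2], [0, 0, 0], 0.25],
    [[0, 0, 4], [0, 0, 0], 0.25],
    [[0, 0, 6], [0, 0, 0], 0.25],
    [[0, 0, 7], [0, 0, 0], 0.25],
    [[0, 0, 8], [0, 0, 0], 0.25],
    [[0, 0, 9], [0, 0, 0], 0.25],
    [[0, 0, 10], [0, 0, 0], 0.25],
    [[0, 0, 11], [0, 0, 0], 0.25],
    [[0, 0, 12], [0, 0, 0], 0.25],
  ],
)

```text
time: 6.3
ee_pos: [0.4884, -0.1242, 0.2372]
tcp_rot: [-180.0, -0.0, -4.6]
wrist_force: [-0.2, -0.3, 0.5]
opening: 0.0642
grasp_force: 0.0
```

```bash
python3 chk.py c3
```

```text
6.3 [ 0.48836047 -0.12418416  0.23723253] F [-0.2 -0.3  0.5] 0.06416422890945168 tray (np.float64(0.2226), np.int64(2536)) candle (np.float64(0.25), np.int64(5672))
```

Call:
play_rows(
  increments=[
    [[0, 0, 1], [0, 0, 0], 0.25],
    [[0, 0, 2], [0, 0, 0], 0.25],
    [[0, 0, 3], [0, 0, 0], 0.25],
    [[0, 0, 4], [0, 0, 0], 0.25],
    [[0, 0, 5], [0, 0, 0], 0.25],
  ],
)

```text
time: 6.85
ee_pos: [0.4883, -0.1242, 0.2326]
tcp_rot: [180.0, -0.0, -4.6]
wrist_force: [-1.3, -0.1, 5.4]
opening: 0.064
grasp_force: 2.5
```

```bash
python3 chk.py c4
```

```text
6.85 [ 0.48833971 -0.12420497  0.23256423] F [-1.3 -0.1  5.4] 0.06399772047192026 tray (np.float64(0.2188), np.int64(2576)) candle (np.float64(0.2462), np.int64(5743))
```

Call:
play_rows(
  increments=[
    [[0, 0, 1], [0, 0, 0], 0.25],
    [[0, 0, 2], [0, 0, 0], 0.25],
    [[0, 0, 3], [0, 0, 0], 0.25],
    [[0, 0, 4], [0, 0, 0], 0.25],
    [[0, 0, 5], [0, 0, 0], 0.25],
    [[0, 0, 6], [0, 0, 0], 0.25],
  ],
)

```text
time: 7.5
ee_pos: [0.4884, -0.1242, 0.2262]
tcp_rot: [180.0, -0.0, -4.6]
wrist_force: [-1.0, 0.8, 5.8]
opening: 0.0639
grasp_force: 2.5
```

```bash
python3 chk.py c5
```

```text
7.5 [ 0.48837437 -0.12418441  0.22620648] F [-1.   0.8  5.8] 0.06385544899744974 tray (np.float64(0.2125), np.int64(2567)) candle (np.float64(0.2398), np.int64(5730))
```

Call:
play_rows(
  increments=[
    [[0, 0, 0.5], [0, 0, 0], 0.25],
    [[0, 0, 1], [0, 0, 0], 0.25],
    [[0, 0, 1.5], [0, 0, 0], 0.25],
    [[0, 0, 2], [0, 0, 0], 0.25],
    [[0, 0, 2.5], [0, 0, 0], 0.25],
  ],
)

```text
time: 8.05
ee_pos: [0.4884, -0.1242, 0.2237]
tcp_rot: [180.0, -0.0, -4.6]
wrist_force: [-0.5, 0.2, 5.4]
opening: 0.0638
grasp_force: 2.5
```

Call:
play_rows(
  increments=[
    [[0, 0, 0.5], [0, 0, 0], 0.25],
    [[0, 0, 1], [0, 0, 0], 0.25],
    [[0, 0, 1.5], [0, 0, 0], 0.25],
    [[0, 0, 2], [0, 0, 0], 0.25],
  ],
)

```text
time: 8.45
ee_pos: [0.4884, -0.1242, 0.2218]
tcp_rot: [180.0, -0.0, -4.6]
wrist_force: [-0.1, 0.4, 4.6]
opening: 0.064
grasp_force: 2.4
```

Call:
play_rows(
  increments=[
    [[0, 0, 0.5], [0, 0, 0], 0.25],
    [[0, 0, 1], [0, 0, 0], 0.25],
    [[0, 0, 1.5], [0, 0, 0], 0.25],
    [[0, 0, 2], [0, 0, 0], 0.25],
  ],
)

```text
time: 8.85
ee_pos: [0.4884, -0.1242, 0.2198]
tcp_rot: [180.0, -0.0, -4.6]
wrist_force: [0.1, -0.2, 4.6]
opening: 0.0643
grasp_force: 2.4
```

Call:
play_rows(
  increments=[
    [[0, 0, 0.5], [0, 0, 0], 0.25],
    [[0, 0, 1], [0, 0, 0], 0.25],
    [[0, 0, 1.5], [0, 0, 0], 0.25],
    [[0, 0, 2], [0, 0, 0], 0.25],
  ],
)

```text
time: 9.25
ee_pos: [0.4884, -0.1242, 0.2177]
tcp_rot: [-180.0, -0.0, -4.6]
wrist_force: [0.3, -0.9, 4.1]
opening: 0.0643
grasp_force: 2.2
```

Call:
play_rows(
  increments=[
    [[0, 0, 0.5], [0, 0, 0], 0.25],
    [[0, 0, 1], [0, 0, 0], 0.25],
    [[0, 0, 1.5], [0, 0, 0], 0.25],
    [[0, 0, 2], [0, 0, 0], 0.25],
  ],
)

```text
time: 9.65
ee_pos: [0.4883, -0.1242, 0.2154]
tcp_rot: [-180.0, 0.0, -4.6]
wrist_force: [0.3, 0.4, 1.3]
opening: 0.0636
grasp_force: 0.8
```

```bash
python3 chk.py c6
```

```text
9.65 [ 0.48828837 -0.12418185  0.21540815] F [0.3 0.4 1.3] 0.06360262901499103 tray (np.float64(0.2017), np.int64(2573)) candle (np.float64(0.229), np.int64(5737))
```

Run:
```python
import cv2,numpy as np
for n in("c2","c5","c6"):
    g=cv2.imread(f"pics/{n}.png",0);print(n);print(g[262:292:6,200:250:2])
cv2.imwrite("pics/cmp.png",np.hstack([cv2.resize(cv2.convertScaleAbs(cv2.imread(f"pics/{n}.png")[230:320,170:260],alpha=2.5),(400,400)) for n in("c5","c6")]))
```

```text
c2
[[ 61  62  61  59  63  62  63  63  61  61  63  62  62  61  60  63  52  20
   20  17  18  18  16  27  47]
 [  3  28  65  64  62  66  65  58  60  60  60  16   8   6   1   4  17  20
   26  41  56  60  56  51  47]
 [  8  12  52  64  59  63  63  64  62  64  39  15   9   9  13  21  20  47
   61  58  50  48  53  57  56]
 [  2   5  52  65  65  63  65  62  63  63  28  16  19  16  25  46  61  54
   49  50  51  75 117 135 123]
 [  2   0  33  63  65  61  65  63  60  60  32  22  19  47  60  49  52  56
   61 113 123 117 118 121 118]]
c5
[[64 61 61 61 63 60 62 61 58 63 63 62 63 63 63 66 64 58 25 16 18 20 21 17
  18]
 [ 9 28 62 63 65 61 62 61 62 67 60 64 65 63 63 60 28 19 20 14 23 25 24 23
  17]
 [ 0 11 58 63 66 64 62 62 63 61 67 66 67 62 62 29 21 22 18 19 23 17 18 18
  17]
 [ 2  0 47 63 64 59 62 61 57 19  5  1  6  9 16 19 23 17 21 25 24 34 47 58
  59]
 [ 7  3 34 59 66 64 63 57 14 10  8  9 14 19 16 19 24 42 58 59 56 52 55 54
  54]]
c6
[[63 60 63 65 62 63 64 60 61 58 65 64 65 61 67 60 65 58 27 17 22 26 20 20
  23]
 [ 4 29 63 61 61 65 61 66 62 65 60 63 64 61 59 60 30 21 22 20 23 24 20 24
  17]
 [ 9 11 59 63 63 59 65 66 62 65 65 65 64 66 62 21 21 21 21 18 24 21 16 20
  21]
 [ 3 13 52 55 28  5  1  8  9  4  1  1 13  7 19 19 19 18 16 21 22 31 53 62
  59]
 [ 6  3 29 18  8  8 11  3 10 11  6  6 11 24 24 20 23 50 59 60 56 57 51 56
  56]]
```

View pics/cmp.png

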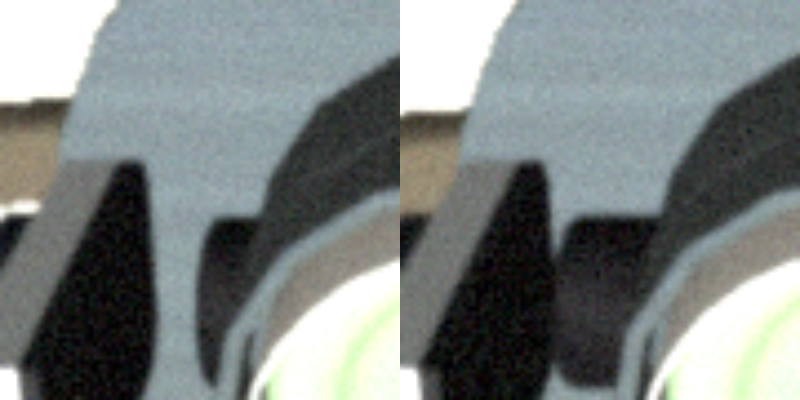

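The comparison shows the button proud of the cup by about 10 px on the left (before) and by about 23 px on the right (now). It has sprung out into the next hole at roughly 36 mm, so I'll open and retreat.

Call:
play_rows(
  increments=[
    [[0, 0, 0], [0, 0, 0], 0.15],
    [[0, 0, 0], [0, 0, 0], 0.05],
    [[0, 0, 0], [0, 0, 0], 0.0],
    [[0, 0, -2], [0, 0, 0], 0.0],
    [[0, 0, -10], [0, 0, 0], 0.0],
    [[0, 0, -30], [0, 0, 0], 0.0],
    [[0, 0, -60], [0, 0, 0], 0.0],
    [[0, 0, -100], [0, 0, 0], 0.0],
    [[0, 0, -120], [0, 0, 0], 0.0],
    [[0, 0, -120], [0, 0, 0], 0.0],
    [[0, 0, -120], [0, 0, 0], 0.0],
  ],
)

```text
time: 10.8
ee_pos: [0.4886, -0.1242, 0.336]
tcp_rot: [180.0, -0.0, -4.6]
wrist_force: [0.2, 0.5, -0.6]
opening: 0.0856
grasp_force: 0.0
```

Run:
```python
from h import *
o=telemetry.get_obs();p,d=camera("wrist");P=cloud("wrist",d,o)
print(o["time"],o["ee_pos"],o["wrist_force"])
for nm,a,b in(("tray",.198,.206),("rim",.228,.235)):
    m=(P[...,2]>a)&(P[...,2]<b)&(d>0)&(np.hypot(P[...,0]-.49,P[...,1]+.124)<.05);q=P[m]
    c,r=cv2.minEnclosingCircle(q[:,:2].astype(np.float32)); print(nm,m.sum(),np.median(q[:,2]),c,r)
v=P[...,:2]-[.4898,-.1242];m=(P[...,2]>.206)&(P[...,2]<.228)&(np.hypot(*v.transpose(2,0,1))<.036)&(v[...,1]>.0235)
print("button r max",m.sum(),np.percentile(np.hypot(*v[m].T),95) if m.any() else None)
q,_=camera("side")
cv2.imwrite("pics/fin.png",np.hstack([cv2.resize(q[150:270,215:335,::-1],(400,400),interpolation=cv2.INTER_CUBIC),cv2.resize(p[130:330,180:380,::-1],(400,400))]))
```

```text
10.8 [ 0.48855251 -0.12424215  0.33600462] [ 0.23481647  0.53942789 -0.56382909]
tray 5705 0.201661224883598 (0.48999539017677307, -0.1242414340376854) 0.042110346257686615
rim 2495 0.22988964934515418 (0.49003535509109497, -0.12419723719358444) 0.022061215713620186
button r max 150 0.028737108855184972
```

View pics/fin.png

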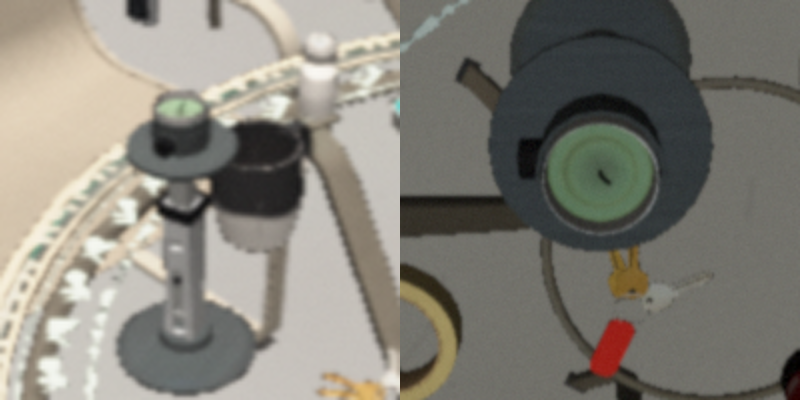

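The tray now sits about 36 mm lower. The button is out to a 28.7 mm radius against 29 mm nominal, the candle stands upright in the cup, and the gripper is clear.

```bash
python3 -c "
from workcell import workorder
print(workorder.job_done())"
```

```text
the job is handed in; nothing more can be done
None
```

The stand is one hole lower, locked about 36 mm down with the button sprung out, the candle upright in its cup and the gripper clear; the job is handed in, with no verdict returned.

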